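Refit the cellar controller's push knob and hold it in

TASK

Somebody parked the roll of label tape over the bare spindle of the cellar's humidity controller: lift it straight off and lay it flat in the wooden tray. Then pick up the loose black knob, turn it so that its white pointer stands over the red tick beside the spindle's flat, push it fully home on the spindle, and press the spindle well in against its spring. Finish while still gripping and pressing the knob, without letting go, and leave the two cheeses and the brush alone.

Things in the scene. Friction and masses are not known exactly. Their poses are not given: they have to be found in the camera images.
- controller: Grey bench controller box, fixed to the bench, 140 (x) x 180 (y) x 60 mm high, with flat top face; origin at the centre of its underside. The spindle stands upright on its top face, 15 mm towards -x and 10 mm towards +y of the box's centre.
- seat (a point): Centre of the top of the spindle's round steel shoulder (24 mm diameter), where the underside of the fully home knob rests; z up along the spindle, x towards the shaft's flat and the red tick. At rest 12 mm above the box's top face (72 mm above the bench). The spindle can turn about its axis only against stiff friction (0.2 N m) and starts at an arbitrary angle.
- shaft_tip (a point): Top of the brass D-shaft, on its axis, 16 mm above seat, same axes. The shaft has 16 mm diameter and a flat 1 mm from the axis on the +x side (towards the red tick); its top 2.5 mm are smaller by about 1 mm on each side, to ease entry.
- spindle (a joint): How far the spindle (shoulder, shaft and a knob on it) is pushed straight down, m: 0 at rest, 0.008 at its stop. Return spring: 4 N to start, 12 N at the stop (1 N per mm). It has no latch and springs back when let go.
- knob: Loose black push-on knob, standing on the bench on its open underside: round skirt 44 mm diameter, 21 mm high, with a grip bar on top. Origin at the centre of the underside, z up, x towards the white pointer. D-shaped bore from below, 18 mm deep: radius 8.9 mm, flat 1.9 mm from the axis on the +x side, so it goes on freely only with x along that of seat, within about 0.12 rad. About 60 g.
- knob_bar (a point): Centre of the top of the knob's grip bar, 39 mm above its underside, same axes as the knob. The bar is 38 mm long (x), 14 mm wide (y) and 18 mm high above the skirt; a white pointer line runs on its top and end, and down the skirt, at +x. The knob starts at most 1.5 rad from the angle at which it goes on.
- tape_roll: Yellow roll of label tape on a cardboard core, lying flat over the spindle on the controller's top face: outer diameter 60 mm, hole 34 mm, 24 mm tall (core 25). Origin at the centre of its underside, z along its axis. Mass about 100 g.
- tray: Pale wooden open tray standing on the bench, 165 x 165 x 25 mm outside, walls 5 mm, fixed; origin at the centre of its underside. The loose knob and the tray stand on either side of the controller and may be exchanged.
- tray_in (a point): Centre of the tray's inner floor (the clear floor is 155 x 155 mm); axes along the tray's sides, z up.
- cheese_a: Pale cheese wheel, 94 mm diameter, 48 mm tall, beyond the controller; origin at the centre of its underside. Leave alone.
- cheese_b: Small brown cheese wheel, 80 mm diameter, 40 mm tall, beyond the controller; origin at the centre of its underside. Leave alone.
- rind_brush: Rind brush lying beyond the left-hand (+y) place, roughly along y, 200 mm long and 20 mm high; origin at the middle of its underside. Leave alone.
Mind the look-alikes: they are no part of the job. There is more than one size of the tape_roll; the one meant has the size given above.

How it is judged:
On the way, in this order (a step that is already met when the one before it is completed fails the run):
1. the tape roll lies flat in the tray, let go (x of tape_roll in the frame of tray_in between -0.055 and 0.055 m and y of tape_roll in the frame of tray_in between -0.055 and 0.055 m and z of tape_roll in the frame of tray_in below 0.006 m and angle between tape_roll's own z axis and vertical below 0.15 rad and linear speed of tape_roll below 0.03 m/s and contact force between each of the arm, the fingers and tape_roll below 0.1 N), for 0.2 s.
2. the knob is fully home on the spindle, flat to flat (z of knob in the frame of seat between -0.003 and 0.0025 m and horizontal distance between knob and seat below 0.003 m and angle between the z axis of knob and the z axis of seat, either way round below 0.12 rad and angle between the x axis of knob and the x axis of seat, either way round below 0.35 rad), for 0.2 s.
At the end, for the whole second after the job is handed in: Roll flat (0.15 rad), still, let go on the tray floor, within 55 mm of its middle each way; knob home (underside within 2.5 mm of the shoulder, 3 mm of the axis, 0.12 rad upright, pointer within 0.35 rad of the tick); fingers bear on it with over 2 N; spindle held in over 4 mm (all of step 1 and all of step 2 and value of joint spindle above 0.004 m and contact force between the fingers and knob above 2 N); the arm keeps its last pose, push and grip.
It fails at once if a cheese or the brush is moved more than 30 mm (distance of any of cheese_a, cheese_b, rind_brush from where it was at the start of the episode above 0.03 m).
It also fails if it takes over 58 s, if anything falls off the work surface, if the arm or the gripper's body presses on something with over 40 N, if the wrist force passes 120 N, or if a joint passes its speed limit or range.

ROBOT

A 6-joint arm with a two-finger parallel gripper is mounted at the origin on the work surface. World frame = base frame: x ahead of the robot, y to its left, z up, the work surface at z = 0. Lengths are in m, angles in rad, forces in N, time in s.
With the tool pointing down it reaches from about 0.425 to 0.95 m from the base axis. Payload 3.5 kg.
Tool frame: the origin (TCP) lies between the finger pads; the fingertips stand 22 mm ahead of it and the grasp point (between the pads) lies 3 mm ahead of it (ctrl.nose_length is the z of the fingertips in the tool frame, in m); z points along the fingers, y is the line along which they close (so a half turn about z gives the same grasp; the last joint's range is limited). The gripper opens to 85 mm and grips with 20 to 120 N. Pads are 22 mm wide; open, the fingers measure 114 mm over their backs; the gripper's body (76 mm by 85 mm) begins 54 mm behind the grasp point. The pads swing forward as they close: fully open they stand 13 mm farther back than shut.
Start: joints at [-0.15, 0.286, 1.577, -0, 1.279, -0.15], TCP at [0.675, 0, 0.253] pointing down, gripper open.
Joint ranges: [-2.77, 2.77], [-0.9, 2.22], [0.21, 2.48], [-1.53, 4.67], [0.24, 2.81], [-2.84, 2.84]. Speed limits (rad/s): [2.79, 2.79, 3.14, 3.14, 3.14, 3.14].

INTERFACE

Orientations are given as a unit quaternion [x, y, z, w].
In Python, from plant import ctrl gives the robot as it stands. The module is installed in compiled form; this text tells all that it offers.
- The arm moves only by the tool send_rows, never from a script. Its argument "rows" is text: rows parted by semicolons, each of 7 numbers parted by spaces: the turn, a rotation vector about the tool's x, y, z in a scale on which 1.0 is 90 degrees, then the shift along the tool's x, y, z in parts of the range, where 1.0 means 800 mm, then the opening, from -1 (shut) to 1 (fully open). A call has 1 to 8 rows; each row is the pose to reach, as a shift and turn from the pose commanded when the call began, along the tool's axes at that moment; what a row does not reach only later rows make up. A row lasts 1/8 s, in which the tool goes at most 62.5 mm and 10.7 degrees, less where a joint would pass 70% of its speed; a pose out of reach is approached as far as the arm can. A shift or turn number past 1, either way, is cut back to 1. A call with a gripper value outside its range is refused whole. The fingers move at their own pace and stop on an object; "grip_force" is the grip in N (left out, the last holds). Time passes only in rows, so rows that repeat a pose let the fingers close. It gives the time, the measured TCP pose, the force, the opening and the grip force at its end, in the units of the state.
- ctrl.get_state(): the state, without advancing time (a new reading comes with each control period).
- ctrl.read_camera(name): name is "scene" or "side" or "wrist"; returns a dict with "color" (480x640x3 uint8, red, green, blue), "fx", "fy", "cx", "cy" (pixels), "extrinsics" (4x4, takes a point from world to camera coordinates). Camera axes: x right, y down, z forward; pixel columns grow to the right and rows downward; lengths in m; the calibration is good to about 2 mm. The wrist camera is an equidistant fisheye: a pixel r from the principal point sees the ray r / f radians off the axis. A picture is of the moment at which its call begins. There is no depth.
- ctrl.sign_off(): hands the job in; it is judged then, once.
Trained networks look in a picture, given as the dict that the camera call returned (one of the last four; its "shot" number tells which), for a name from the list of things; names that differ only in an ending like _2 or _b are one class to them, and where a whole thing is asked for, a point or a joint stands for the part that bears it (a point fixed in the world has none). Each returns a list of dicts, best first, with "p" (0 to 1); they miss things now and then, are a little off and sometimes report something else, mostly with a low value. They report only what shows in the picture. A call takes as long as a camera call. They do not tell look-alikes from the thing itself.
- ctrl.look_for(picture, target): "position" ([x, y, z] in m, in the coordinates of the camera as it stood for that picture, good to about 4 mm: the middle of the surface that is visible of it).
The state is a dict: "time": time; "qpos": joint angles; "dq": joint speeds; "joint_efforts": joint torques, N m; "eef_pos": TCP position; "tcp_rot": TCP orientation; "contact_force": force on the tool from outside, world axes, zero at the start; "wrist_torque": the same for the moment, N m; "opening": opening from 0.0 (shut) to 1.0 (fully open); "finger_force": force on a finger pad.
Only numpy, scipy, OpenCV 4.12 (cv2) and the standard library are available. Lean on these libraries where they do the work, as an engineer would, in place of code of your own. Each camera call takes 0.05 s, during which the arm holds its last target. There are 200 camera calls.

## Working session

There is one attempt and no reset: what is moved stays moved. The work goes in short steps, Python scripts to look and compute and a tool call to move; the robot and the scene stay as the last step left them, time stands still between calls to the robot, and variables do not carry over. Pictures are saved under pics/ and viewed, at most 10 in all, crops included, and the job is handed in when it is done.

Besides the shell and the picture viewer there is one more tool, called by a JSON object that holds its "api" and its "payload", one argument or row to a line. send_rows: Moves the arm, as the interface text tells. Its arguments: {"type":"object","properties":{"rows":{"type":"string"},"grip_force":{"type":"number"}},"required":["rows"]}

```bash
mkdir -p pics
cat > h.py <<'E'
import numpy as np, cv2
from plant import ctrl
from scipy.spatial.transform import Rotation as R
def shot(name, save=None):
    p=ctrl.read_camera(name)
    if save: cv2.imwrite(f'pics/{save}.png',p['color'][:,:,::-1])
    return p
def w(p,c):
    E=np.array(p['extrinsics']); return E[:3,:3].T@(np.array(c)-E[:3,3])
def proj(p,P):
    E=np.array(p['extrinsics']); c=E[:3,:3]@np.array(P)+E[:3,3]
    return np.array([p['fx']*c[0]/c[2]+p['cx'],p['fy']*c[1]/c[2]+p['cy']])
def ray(p,u,v,z,fish=False):
    E=np.array(p['extrinsics']); a=np.array([(u-p['cx'])/p['fx'],(v-p['cy'])/p['fy'],1.])
    if fish:
        r=np.hypot(a[0],a[1]); a=np.array([a[0]/r*np.sin(r),a[1]/r*np.sin(r),np.cos(r)]) if r>0 else a
    o=-E[:3,:3].T@E[:3,3]; d=E[:3,:3].T@a
    return o+d*(z-o[2])/d[2]
def tool(P):
    s=ctrl.get_state(); return R.from_quat(s['tcp_rot']).inv().apply(np.array(P)-s['eef_pos'])*1000
E
python3 - <<'E'
from h import *
for c in ['scene','side']:
    p=shot(c,c)
    for t in ['controller','tape_roll','knob','tray','seat']:
        try: print(c,t,[(np.round(w(p,d['position']),3).tolist(),round(d['p'],2)) for d in ctrl.look_for(p,t)])
        except Exception as e: print(t,e)
s=ctrl.get_state();print(s)
E
```

```text
scene controller [([0.567, -0.009, 0.062], 0.81)]
scene tape_roll [([0.435, 0.19, 0.033], 0.92), ([0.543, 0.027, 0.079], 0.76), ([0.407, 0.021, 0.031], 0.7)]
scene knob [([0.527, 0.281, 0.02], 0.9)]
scene tray [([0.5, -0.289, 0.004], 0.59)]
scene seat [([0.535, 0.037, 0.078], 0.66)]
side controller [([0.554, 0.068, 0.057], 0.96)]
side tape_roll [([0.403, 0.043, 0.034], 0.9), ([0.424, 0.213, 0.032], 0.82), ([0.537, 0.046, 0.081], 0.77)]
side knob [([0.521, 0.299, 0.019], 0.81)]
side tray [([0.498, -0.283, 0.0], 0.56)]
side seat [([0.533, 0.04, 0.073], 0.47)]
{'time': 0.6, 'qpos': array([-1.49970551e-01,  2.86264190e-01,  1.57667307e+00,  3.15908546e-05,
        1.27855909e+00, -1.49973734e-01]), 'dq': array([-0.00053242, -0.00071196, -0.00107917, -0.00010889, -0.00024765,
       -0.00157639]), 'joint_efforts': array([-1.69202900e-05, -4.05661762e+01, -2.92741102e+01, -1.39477174e-04,
        6.29361857e-04,  8.39755955e-06]), 'eef_pos': array([6.75006901e-01, 5.53823795e-05, 2.53363370e-01]), 'tcp_rot': array([7.07108872e-01, 7.07104689e-01, 4.07528189e-05, 2.97760460e-05]), 'contact_force': array([ 0.07602794, -0.22847536, -0.23909462]), 'wrist_torque': array([-0.00517373,  0.03817006, -0.05314148]), 'finger_force': 0.0, 'opening': 1.0037922642736203}
```

View pics/scene.png

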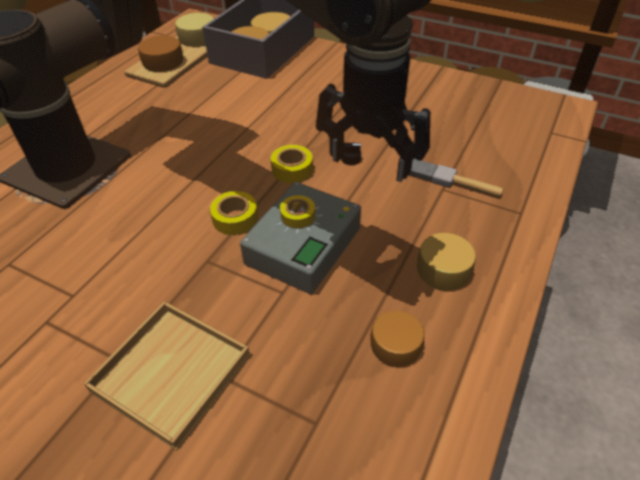

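View pics/side.png

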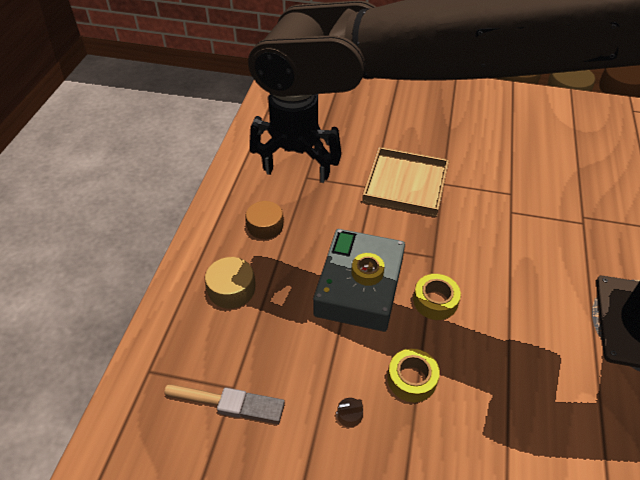

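The roll over the spindle sits at scene (298,209) and side (368,268). The tray is at scene (168,370) and the knob at side (350,411), with its pointer to the upper left. I'll move above the roll for a wrist view.

The rows are not in the units I measure in: shifts go in shares of 800 mm and turns go in shares of 90 degrees. I convert before sending: -135 mm / 800 = -0.1688, -90 mm / 800 = -0.1125.

{"api": "send_rows", "payload": {
  "rows": "0 0 0 0.015 -0.0563 0 1; 0 0 0 0.03 -0.1125 0 1; 0 0 0 0.0463 -0.1688 0 1; 0 0 0 0.0463 -0.1688 0 1"
}}

```text
time: 1.1
eef_pos: [0.5372, 0.0381, 0.2526]
tcp_rot: [0.707, 0.708, -0.001, -0.001]
contact_force: [0.2, -0.8, -0.3]
opening: 1.002
finger_force: 0.0
```

Run:
```python
from h import *
p=shot('wrist','w1')
print(p['fx'],p['cx'],p['cy'],np.round(p['extrinsics'],3))
for t in ['tape_roll','knob','tray','seat']:
    print(t,[(np.round(w(p,d['position']),3).tolist(),round(d['p'],2)) for d in ctrl.look_for(p,t)])
print(ctrl.get_state()['eef_pos'])
```

```text
371.64829954431775 315.0269128677454 236.09928516342453 [[ 1.    -0.    -0.001 -0.537]
 [ 0.    -0.946  0.326 -0.006]
 [-0.001 -0.326 -0.946  0.394]
 [ 0.     0.     0.     1.   ]]
tape_roll [([0.538, 0.037, 0.083], 0.9), ([0.404, 0.032, 0.034], 0.74), ([0.429, 0.199, 0.033], 0.6)]
knob []
tray [([0.49, -0.232, 0.003], 0.9)]
seat [([0.535, 0.039, 0.075], 0.92)]
[0.54123271 0.03660086 0.25391282]
```

View pics/w1.png

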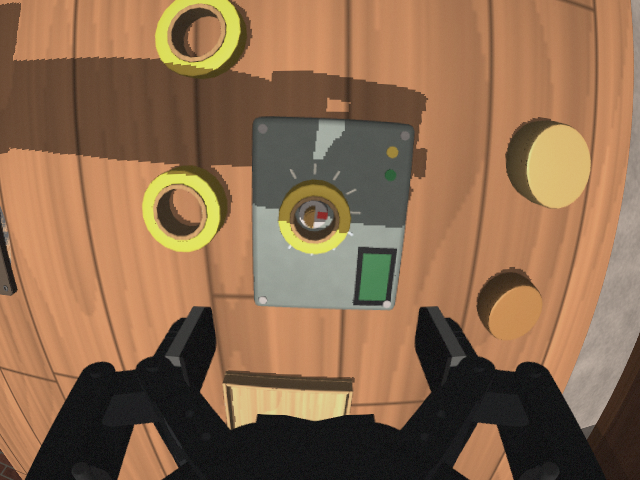

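The roll is at (315,217), with the spindle inside it and the red tick near (322,214), pointing roughly +x. The green screen, cheeses and decoys are clear of it. I'll fit the roll outline and find the tray.

Run:
```python
from h import *
p=shot('wrist'); im=p['color']
print(ctrl.get_state()['eef_pos'])
h=cv2.cvtColor(im,cv2.COLOR_RGB2HSV)
m=((h[...,0]>22)&(h[...,0]<34)&(h[...,1]>170)&(h[...,2]>70)).astype(np.uint8)
m[:,:260]=0;m[:,370:]=0;m[:150]=0;m[280:]=0
pts=cv2.findNonZero(m).reshape(-1,2)
H=cv2.convexHull(pts).reshape(-1,2)
for z in (.084,):
    P=np.array([ray(p,u,v,z,True)[:2] for u,v in H]); 
    print(z,cv2.minEnclosingCircle(P.astype(np.float32)), P.min(0),P.max(0))
# red tick
r=((h[...,0]<6)|(h[...,0]>174))&(h[...,1]>150)&(h[...,2]>80); r[:180]=0;r[260:]=0;r[:,:280]=0;r[:,360:]=0
v,u=np.nonzero(r);print(len(u),u.mean(),v.mean(),[ray(p,u.mean(),v.mean(),z,True) for z in(.061,.072,.088)])
s=shot('scene');q=shot('side')
for nm,pp,c in(('sc',s,[(168,306),(247,351),(174,438),(90,385)]),('sd',q,[(377,150),(447,158),(437,213),(365,201)])):
    P=np.array([ray(pp,*x,.025) for x in c]);print(nm,P.mean(0),P.round(3).tolist())
```

```text
[0.54112175 0.03659313 0.25367915]
0.084 ((0.542975664138794, 0.058500830084085464), 0.020543670281767845) [0.52377053 0.0514932 ] [0.56218074 0.06867605]
56 316.5 212.78571428571428 [array([0.54256287, 0.03445702, 0.061     ]), array([0.54250523, 0.03749507, 0.072     ]), array([0.54242139, 0.04191406, 0.088     ])]
sc [ 0.5044203  -0.28142149  0.025     ] [[0.434, -0.199, 0.025], [0.588, -0.211, 0.025], [0.573, -0.361, 0.025], [0.423, -0.355, 0.025]]
sd [ 0.49673687 -0.26933383  0.025     ] [[0.576, -0.353, 0.025], [0.414, -0.361, 0.025], [0.421, -0.18, 0.025], [0.575, -0.182, 0.025]]
```

Run:
```python
from h import *
im=cv2.imread('pics/w1.png')[:,:,::-1].copy()
h=cv2.cvtColor(im,cv2.COLOR_RGB2HSV)
m=((h[...,0]>18)&(h[...,0]<38)&(h[...,1]>130)).astype(np.uint8)
m[:,:260]=0;m[:,370:]=0;m[:165]=0;m[270:]=0
m=cv2.morphologyEx(m,cv2.MORPH_OPEN,np.ones((3,3),np.uint8))
H=cv2.convexHull(cv2.findNonZero(m)).reshape(-1,2)
p=shot('wrist'); print(H.min(0),H.max(0))
P=np.array([ray(p,u,v,.084,True)[:2] for u,v in H]).astype(np.float32)
print(cv2.minEnclosingCircle(P),P.min(0),P.max(0))
c=np.array([*((P.min(0)+P.max(0))/2),.07]);print(tool(c),tool([.5,-.277,.05]),ctrl.get_state()['eef_pos'])
big=cv2.resize(im[150:320,230:430],None,fx=4,fy=3.5,interpolation=cv2.INTER_NEAREST)[:600]
cv2.imwrite('pics/c1.png',big[:,:,::-1])
```

```text
[279 180] [350 252]
((0.5398287177085876, 0.03725798800587654), 0.031146887689828873) [0.51104474 0.00695379] [0.5691993  0.06807452]
[  0.78798671  -0.4944207  183.26295165] [-313.74257017  -40.48805246  203.26228514] [0.54062742 0.03672415 0.25326291]
```

In the tool's units: 173 mm / 800 = 0.2163, 172 mm / 800 = 0.215.

{"api": "send_rows", "payload": {
  "rows": "0 0 0 0.0013 0 0.0563 1; 0 0 0 0.0013 0 0.1125 1; 0 0 0 0.0013 0 0.1625 1; 0 0 0 0.0013 0 0.1938 1; 0 0 0 0.0013 0 0.215 1; 0 0 0 0.0013 0 0.2163 1"
}}

```text
time: 2.3
eef_pos: [0.5395, 0.038, 0.0792]
tcp_rot: [0.707, 0.707, -0.001, -0.001]
contact_force: [-0.5, 0.3, 0.1]
opening: 0.999
finger_force: 0.0
```

{"api": "send_rows", "payload": {
  "rows": "0 0 0 0 0 0 -0.2; 0 0 0 0 0 0 -0.2; 0 0 0 0 0 0 -0.2; 0 0 0 0 0 0 -0.2; 0 0 0 0 0 0 -0.2",
  "grip_force": 30
}}

```text
time: 2.92
eef_pos: [0.54, 0.038, 0.0821]
tcp_rot: [0.707, 0.707, -0.0, -0.0]
contact_force: [-4.3, -0.4, 5.0]
opening: 0.698
finger_force: 31.9
```

In the tool's units: -100 mm / 800 = -0.125, -80 mm / 800 = -0.1.

{"api": "send_rows", "payload": {
  "rows": "0 0 0 0 0 -0.0188 -0.2; 0 0 0 0 0 -0.05 -0.2; 0 0 0 0 0 -0.1 -0.2; 0 0 0 0 0 -0.125 -0.2; 0 0 0 0 0 -0.125 -0.2"
}}

```text
time: 3.55
eef_pos: [0.5419, 0.0379, 0.1838]
tcp_rot: [0.707, 0.707, 0.002, 0.003]
contact_force: [-1.1, -0.1, -0.5]
opening: 0.697
finger_force: 33.0
```

Run:
```python
from h import *
s=ctrl.get_state();print(s['contact_force'],s['opening'],s['eef_pos'])
p=shot('wrist','w2');im=p['color']
q=shot('side','s2')
print([(np.round(w(q,d['position']),3).tolist(),round(d['p'],2)) for d in ctrl.look_for(q,'tape_roll')])
```

```text
[-1.0505064  -0.1153343  -0.54965728] 0.6966435795025309 [0.54188013 0.03790626 0.18381367]
[([0.4, 0.045, 0.034], 0.87), ([0.54, 0.044, 0.181], 0.78), ([0.424, 0.212, 0.031], 0.63)]
```

View pics/s2.png

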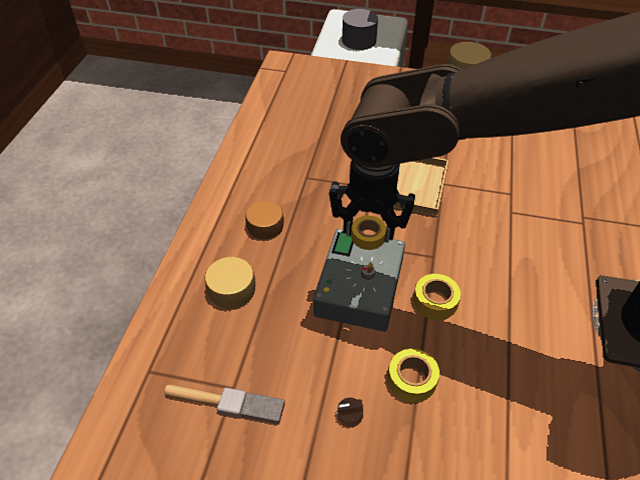

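The roll is held at (370,232) and the spindle is bare at (368,270). Next, to the tray.

In the tool's units: -315 mm / 800 = -0.3938, -295 mm / 800 = -0.3688.

{"api": "send_rows", "payload": {
  "rows": "0 0 0 -0.0375 -0.0063 -0.0125 -0.2; 0 0 0 -0.1063 -0.015 -0.0125 -0.2; 0 0 0 -0.175 -0.025 -0.0125 -0.2; 0 0 0 -0.2438 -0.035 -0.0125 -0.2; 0 0 0 -0.3125 -0.0438 -0.0125 -0.2; 0 0 0 -0.3688 -0.0475 -0.0125 -0.2; 0 0 0 -0.3938 -0.05 -0.0125 -0.2; 0 0 0 -0.3938 -0.05 -0.0125 -0.2"
}}

```text
time: 4.7
eef_pos: [0.4994, -0.2773, 0.1891]
tcp_rot: [0.708, 0.706, 0.0, -0.001]
contact_force: [-0.7, 1.3, -1.5]
opening: 0.701
finger_force: 32.9
```

Run:
```python
from h import *
p=shot('wrist')
for t in ['tray','tray_in']: print(t,[(np.round(w(p,d['position']),3).tolist(),round(d['p'],2)) for d in ctrl.look_for(p,t)])
s=ctrl.get_state();print(s['eef_pos'],s['opening'])
q=shot('scene')
print([(np.round(w(q,d['position']),3).tolist(),round(d['p'],2)) for d in ctrl.look_for(q,'tape_roll')])
```

```text
tray [([0.496, -0.264, 0.005], 0.7)]
tray_in [([0.493, -0.257, 0.007], 0.77)]
[ 0.50000753 -0.27528855  0.18970527] 0.6949750515150069
[([0.505, -0.287, 0.185], 0.75), ([0.406, 0.023, 0.031], 0.69), ([0.434, 0.193, 0.034], 0.65)]
```

In the tool's units: 160 mm / 800 = 0.2, 157 mm / 800 = 0.1963.

{"api": "send_rows", "payload": {
  "rows": "0 0 0 0.0025 0 0.0625 -0.2; 0 0 0 0.0025 0 0.125 -0.2; 0 0 0 0.0025 0 0.1688 -0.2; 0 0 0 0.0025 0 0.1875 -0.2; 0 0 0 0.0025 0 0.1963 -0.2; 0 0 0 0.0025 0 0.2 -0.2; 0 0 0 0.0025 0 0.2 -0.2"
}}

```text
time: 5.82
eef_pos: [0.5008, -0.2755, 0.0316]
tcp_rot: [0.707, 0.707, 0.0, 0.001]
contact_force: [0.1, -0.8, -1.8]
opening: 0.699
finger_force: 32.9
```

In the tool's units: 4 mm / 800 = 0.005, 2 mm / 800 = 0.0025.

{"api": "send_rows", "payload": {
  "rows": "0 0 0 0 0 0.0025 -0.2; 0 0 0 0 0 0.005 -0.2; 0 0 0 0 0 0.005 -0.2"
}}

```text
time: 6.2
eef_pos: [0.5004, -0.2753, 0.0272]
tcp_rot: [0.707, 0.707, -0.0, 0.0]
contact_force: [-0.0, 0.1, 3.0]
opening: 0.695
finger_force: 33.3
```

Contact with the floor. Release and rise.

In the tool's units: -180 mm / 800 = -0.225, -130 mm / 800 = -0.1625.

{"api": "send_rows", "payload": {
  "rows": "0 0 0 0 0 0 1; 0 0 0 0 0 0 1; 0 0 0 0 0 0 1; 0 0 0 0 0 -0.025 1; 0 0 0 0 0 -0.0938 1; 0 0 0 0 0 -0.1625 1; 0 0 0 0 0 -0.225 1; 0 0 0 0 0 -0.225 1"
}}

```text
time: 7.2
eef_pos: [0.5026, -0.2769, 0.2142]
tcp_rot: [0.707, 0.707, 0.001, 0.007]
contact_force: [0.3, -0.5, -0.1]
opening: 1.0
finger_force: 0.0
```

Run:
```python
from h import *
for c in('scene','wrist'):
    q=shot(c,'r_'+c)
    for t in('tape_roll','tray_in'):print(c,t,[(np.round(w(q,d['position']),3).tolist(),round(d['p'],2)) for d in ctrl.look_for(q,t)])
q=shot('side')
for t in('knob','seat','shaft_tip'):print(c,t,[(np.round(w(q,d['position']),3).tolist(),round(d['p'],2)) for d in ctrl.look_for(q,t)])
print(ctrl.get_state()['eef_pos'])
```

```text
scene tape_roll [([0.407, 0.025, 0.027], 0.93), ([0.435, 0.193, 0.032], 0.91), ([0.507, -0.275, 0.024], 0.61)]
scene tray_in [([0.501, -0.29, 0.004], 0.82)]
wrist tape_roll [([0.499, -0.278, 0.027], 0.76)]
wrist tray_in [([0.494, -0.271, 0.006], 0.6)]
wrist knob [([0.522, 0.299, 0.016], 0.7)]
wrist seat [([0.497, -0.274, 0.006], 0.54), ([0.534, 0.044, 0.07], 0.46)]
wrist shaft_tip [([0.536, 0.042, 0.069], 0.72)]
[ 0.4996567  -0.2747513   0.20528645]
```

View pics/r_wrist.png

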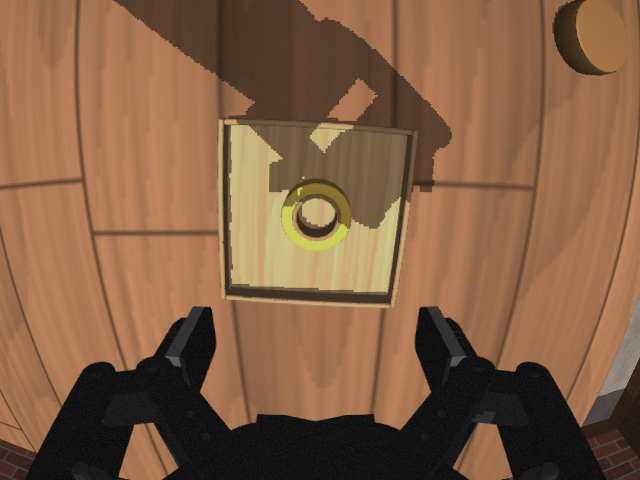

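The roll lies flat at (316,213), in the middle of the tray (222–413, 120–305). Next, a view over the spindle.

In the tool's units: 312 mm / 800 = 0.39, 300 mm / 800 = 0.375.

{"api": "send_rows", "payload": {
  "rows": "0 0 0 0.05 0.0063 -0.0063 1; 0 0 0 0.1188 0.015 -0.0063 1; 0 0 0 0.1875 0.025 -0.0063 1; 0 0 0 0.2563 0.0338 -0.0063 1; 0 0 0 0.325 0.0413 -0.0063 1; 0 0 0 0.375 0.045 -0.0063 1; 0 0 0 0.39 0.0463 -0.0063 1; 0 0 0 0.39 0.0463 -0.0063 1"
}}

```text
time: 8.7
eef_pos: [0.537, 0.0371, 0.2111]
tcp_rot: [0.707, 0.708, -0.0, 0.0]
contact_force: [0.0, -0.3, -0.7]
opening: 1.001
finger_force: 0.0
```

Run:
```python
from h import *
p=shot('wrist','w3')
for t in('seat','shaft_tip'):print(t,[(np.round(w(p,d['position']),3).tolist(),round(d['p'],2)) for d in ctrl.look_for(p,t)])
im=p['color'];h=cv2.cvtColor(im,cv2.COLOR_RGB2HSV)
r=((h[...,0]<6)|(h[...,0]>174))&(h[...,1]>150)&(h[...,2]>80); r[:160]=0;r[290:]=0;r[:,:250]=0;r[:,400:]=0
v,u=np.nonzero(r);print(len(u),u.mean(),v.mean(),[ray(p,u.mean(),v.mean(),z,True) for z in(.061,.072)])
np.set_printoptions(suppress=True);print(p['extrinsics'],ctrl.get_state()['eef_pos'])
print([ray(p,322,214,z,True) for z in (.061,.088)])
cr=cv2.resize(im[150:290,230:410],None,fx=4.2,fy=4.2,interpolation=cv2.INTER_NEAREST)
cv2.imwrite('pics/c3.png',cr[:,:,::-1]);print(cr.shape)
```

```text
seat [([0.536, 0.045, 0.076], 0.9)]
shaft_tip [([0.534, 0.04, 0.073], 0.65)]
76 322.9736842105263 229.1315789473684 [array([0.54278605, 0.03375481, 0.061     ]), array([0.54254056, 0.03732345, 0.072     ])]
[[ 0.99999999 -0.00008464 -0.00013705 -0.53667816]
 [-0.00003528 -0.94524253  0.32636874  0.00667159]
 [-0.00015717 -0.32636873 -0.94524252  0.35380884]
 [ 0.          0.          0.          1.        ]] [0.53705914 0.03575063 0.21123076]
[array([0.54197168, 0.04580678, 0.061     ]), array([0.5414502 , 0.05336624, 0.088     ])]
(588, 756, 3)
```

View pics/c3.png

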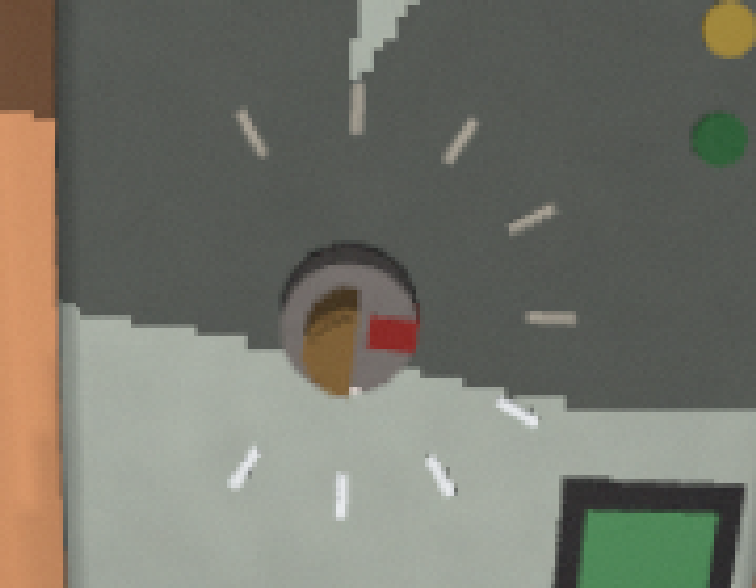

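The shoulder is centred near crop (350,330). The red tick points right (369–418, about 335), tilted slightly downward, and the flat is on the right at x≈357, so the seat's x is near world +x.

Run:
```python
from h import *
p=shot('wrist')
f=lambda a,b,z: ray(p,230+a/4.2-.4,150+b/4.2-.4,z,True)[:2]
P=np.array([f(*q,.072) for q in [(283,325),(419,325),(350,264),(303,283),(398,283),(290,350),(296,362)]])
from scipy.optimize import least_squares
s=least_squares(lambda c:np.hypot(*(P-c).T)-.012,P.mean(0));print('seat',s.x,s.fun*1000)
T=[f(*q,.072) for q in[(369,333),(418,336)]];print('tick',T,np.degrees(np.arctan2(*(T[1]-T[0])[::-1])), np.degrees(np.arctan2(*(T[1]-s.x)[::-1])), np.degrees(np.arctan2(*((T[0]+T[1])/2-s.x)[::-1])))
# dial marks at z=.06: opposite ones through centre
marks=[(252,133),(357,108),(461,141),(532,219),(551,318),(517,411),(441,475),(341,496),(244,468)]
M=np.array([f(*q,.0602) for q in marks])
g=least_squares(lambda c:np.hypot(*(M-c[:2]).T)-c[2],[.537,.037,.04]);print('dial',g.x,g.fun*1000)
D=[f(*q,.088) for q in[(358,290),(354,392)]];print('flat',D,np.degrees(np.arctan2(*(D[0]-D[1])[::-1]))-90)
q=shot('side');s=shot('scene')
for n,pp,x in(('side',q,(368,270)),):print(n,ray(pp,*x,.08))
```

```text
seat [0.53567153 0.03674387] [ 0.15560497 -0.28250255 -0.08576696  0.04315521 -0.36826178 -0.40537328
 -0.38955906]
tick [array([0.53860547, 0.03610217]), array([0.54720411, 0.03552618])] -3.8323390194455045 -6.027396220437666 -7.324147889785863
dial [0.53504782 0.03676662 0.03710645] [-0.12760012  0.12749469 -0.00986929  0.01702222 -0.018173   -0.01392961
 -0.03796084  0.01556762  0.04744833]
flat [array([0.53672171, 0.04865685]), array([0.53600081, 0.03095393])] -2.3319038129046703
side [0.53407143 0.04554903 0.08      ]
```

In the tool's units: 255 mm / 800 = 0.3188, 240 mm / 800 = 0.3.

{"api": "send_rows", "payload": {
  "rows": "0 0 0 0.05 -0.0025 0 1; 0 0 0 0.1188 -0.0063 0 1; 0 0 0 0.1875 -0.01 0 1; 0 0 0 0.2563 -0.0125 0 1; 0 0 0 0.3 -0.015 0 1; 0 0 0 0.3188 -0.015 0 1; 0 0 0 0.3188 -0.015 0 1"
}}

```text
time: 9.88
eef_pos: [0.5252, 0.2918, 0.2112]
tcp_rot: [0.707, 0.707, -0.0, 0.0]
contact_force: [0.4, 0.2, 0.6]
opening: 0.997
finger_force: 0.0
```

Run:
```python
from h import *
p=shot('wrist','w4')
print([(np.round(w(p,d['position']),3).tolist(),round(d['p'],2)) for d in ctrl.look_for(p,'knob')])
s=ctrl.get_state();print(s['eef_pos'],s['qpos'])
cr=cv2.resize(p['color'][140:290,220:420],None,fx=4,fy=4,interpolation=cv2.INTER_NEAREST)
cv2.imwrite('pics/c4.png',cr[:,:,::-1])
```

```text
[([0.518, 0.294, 0.026], 0.66)]
[0.52531296 0.29075613 0.21117934] [ 3.36882188e-01  1.61817319e-01  1.80343535e+00 -6.07473494e-04
  1.17677035e+00  3.38326782e-01]
```

View pics/c4.png

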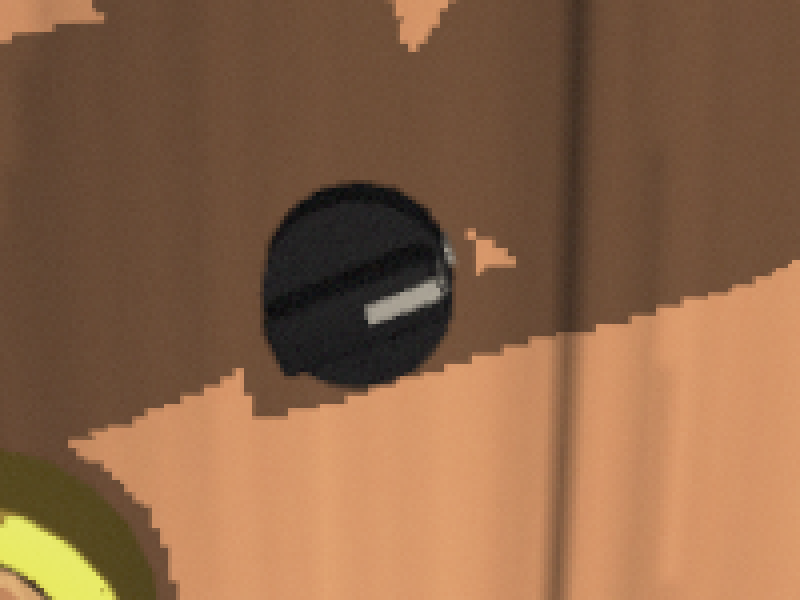

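The pointer runs from crop (368,315) to (440,292), about 18° in the image, and the skirt is centred near (358,285).

Run:
```python
from h import *
p=shot('wrist')
f=lambda a,b,z: ray(p,220+a/4-.4,140+b/4-.4,z,True)[:2]
A,B=f(368,315,.039),f(441,292,.039);d=B-A
yaw=np.degrees(np.arctan2(d[1],d[0]));u=d/np.linalg.norm(d)
print(A,B,np.linalg.norm(d),yaw,'centre if end=19mm:',B-.019*u)
# skirt silhouette base circle at z~0: left 264, bottom..., top z .021
print('x mid', (f(264,290,.021)+f(453,290,.021))/2, 'ytop',f(358,181,0),'ybot',f(358,388,.021))
q=shot('side'); print([(np.round(w(q,d['position']),3).tolist(),round(d['p'],2)) for d in ctrl.look_for(q,'rind_brush')])
```

```text
[0.52223878 0.28951018] [0.53720058 0.29438675] 0.01573646180072967 18.052587495342404 centre if end=19mm: [0.5191359  0.28849885]
x mid [0.52000174 0.28993079] ytop [0.51972538 0.30986428] ybot [0.51974596 0.26739272]
[([0.702, 0.317, 0.015], 0.61)]
```

In the tool's units: -6 mm / 800 = -0.0075, -5 mm / 800 = -0.0063, 72 degrees / 90 = 0.8.

{"api": "send_rows", "payload": {
  "rows": "0 0 0.1156 -0.0013 -0.0013 0 1; 0 0 0.2311 -0.0013 -0.0025 0 1; 0 0 0.3467 -0.0025 -0.0038 0 1; 0 0 0.4622 -0.0025 -0.005 0 1; 0 0 0.5778 -0.0025 -0.0063 0 1; 0 0 0.6889 -0.0025 -0.0075 0 1; 0 0 0.8 -0.0025 -0.0075 0 1; 0 0 0.8 -0.0025 -0.0075 0 1"
}}

```text
time: 11.12
eef_pos: [0.5192, 0.2893, 0.2114]
tcp_rot: [0.988, 0.157, 0.0, 0.0]
contact_force: [-0.2, -0.1, 0.7]
opening: 1.0
finger_force: 0.0
```

Run:
```python
from h import *
p=shot('wrist','w5')
s=ctrl.get_state();r=R.from_quat(s['tcp_rot']).as_matrix();print(s['eef_pos'],np.degrees(np.arctan2(r[1,0],r[0,0])),p['fx'])
# expected knob centre in px
cr=cv2.resize(p['color'][140:290,220:420],None,fx=4,fy=4,interpolation=cv2.INTER_NEAREST)
cv2.imwrite('pics/c5.png',cr[:,:,::-1])
```

```text
[0.51917952 0.28937546 0.21140656] 18.115611670113438 371.64829954431775
```

View pics/c5.png

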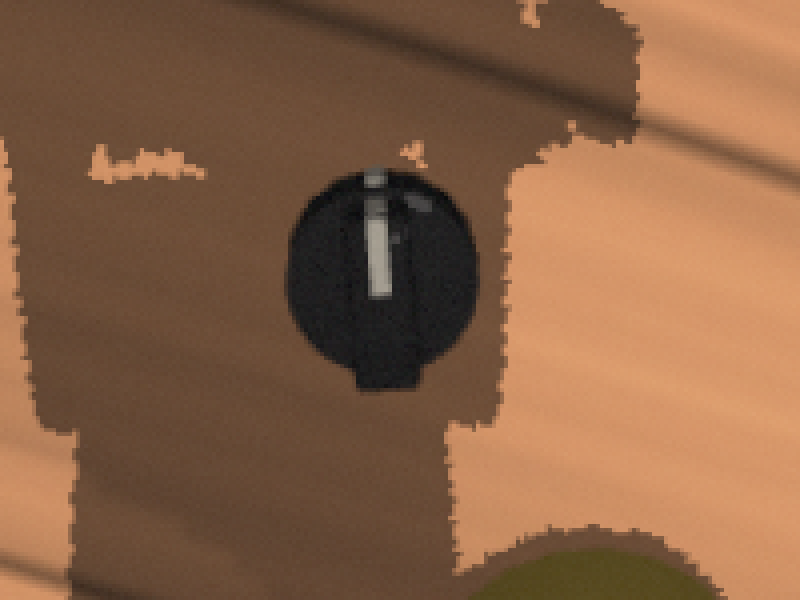

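The bar is aligned with the image's up direction: top front end at (377,219), back end at (388,390), skirt spanning 288–478.

Run:
```python
from h import *
p=shot('wrist')
f=lambda a,b,z: ray(p,220+a/4-.4,140+b/4-.4,z,True)[:2]
A,B=f(388,390,.039),f(377.5,218,.039);d=B-A
c=(A+B)/2
print(A,B,np.linalg.norm(d),np.degrees(np.arctan2(d[1],d[0])),'bar c',c)
m=(f(288,275,.018)+f(478,275,.018))/2
print('skirt lat',m,'tool',tool([*c,.039]),tool([*m,.018]))
```

```text
[0.50240334 0.28311361] [0.53666697 0.29654847] 0.036803421651473434 21.410273461585785 bar c [0.51953516 0.28983104]
skirt lat [0.52049002 0.29006885] tool [  0.4765149   -0.21271928 172.3826216 ] [ 1.45729305e+00 -1.42780047e-01  1.93382657e+02]
```

In the tool's units: 166 mm / 800 = 0.2075, 155 mm / 800 = 0.1938, -1.5 degrees / 90 = -0.0167.

{"api": "send_rows", "payload": {
  "rows": "0 0 -0.0167 0.0013 0 0.0563 1; 0 0 -0.0167 0.0013 0 0.1125 0.6; 0 0 -0.0167 0.0013 0 0.1625 0.2; 0 0 -0.0167 0.0013 0 0.1938 0; 0 0 -0.0167 0.0013 0 0.2075 0; 0 0 -0.0167 0.0013 0 0.2075 0",
  "grip_force": 30
}}

```text
time: 11.98
eef_pos: [0.5199, 0.2902, 0.0451]
tcp_rot: [0.985, 0.17, -0.0, 0.0]
contact_force: [-0.2, 0.6, 0.4]
opening: 0.503
finger_force: 0.0
```

Run:
```python
from h import *
s=ctrl.get_state();print(s['eef_pos'],s['contact_force'],s['opening'],ctrl.nose_length)
```

```text
[0.51986014 0.2901968  0.04505075] [-0.24648965  0.63979693  0.4085132 ] 0.503005143304917 0.022
```

{"api": "send_rows", "payload": {
  "rows": "0 0 0 0 0 0 -0.4; 0 0 0 0 0 0 -0.6; 0 0 0 0 0 0 -0.8; 0 0 0 0 0 0 -0.8; 0 0 0 0 0 0 -0.8; 0 0 0 0 0 0 -0.8",
  "grip_force": 50
}}

```text
time: 12.72
eef_pos: [0.5209, 0.2907, 0.0468]
tcp_rot: [0.986, 0.169, 0.001, -0.0]
contact_force: [-0.4, -0.6, 6.8]
opening: 0.15
finger_force: 50.3
```

In the tool's units: -165 mm / 800 = -0.2063, -150 mm / 800 = -0.1875.

{"api": "send_rows", "payload": {
  "rows": "0 0 0 0 0 -0.025 -0.8; 0 0 0 0 0 -0.075 -0.8; 0 0 0 0 0 -0.1375 -0.8; 0 0 0 0 0 -0.1875 -0.8; 0 0 0 0 0 -0.2063 -0.8; 0 0 0 0 0 -0.2063 -0.8"
}}

```text
time: 13.48
eef_pos: [0.52, 0.2904, 0.211]
tcp_rot: [0.986, 0.169, 0.001, -0.0]
contact_force: [-0.1, -0.3, -0.8]
opening: 0.149
finger_force: 49.5
```

Run:
```python
from h import *
s=ctrl.get_state();r=R.from_quat(s['tcp_rot']).as_matrix();print(s['eef_pos'],s['contact_force'],s['opening'],np.degrees(np.arctan2(r[1,0],r[0,0])),tool([.5353,.0367,.2]))
```

```text
[0.52004237 0.29041045 0.21104231] [-0.10096755 -0.31226412 -0.75757377] 0.14932804649662793 19.502030831377493 [-70.33323322 244.24867987  10.93343111]
```

In the tool's units: 244 mm / 800 = 0.305, 241 mm / 800 = 0.3013, 23.5 degrees / 90 = 0.2611.

{"api": "send_rows", "payload": {
  "rows": "0 0 0.0444 -0.0125 0.0438 0 -0.8; 0 0 0.0889 -0.0313 0.1063 0 -0.8; 0 0 0.1333 -0.05 0.1688 0 -0.8; 0 0 0.1778 -0.0675 0.2313 0 -0.8; 0 0 0.2222 -0.08 0.2775 0 -0.8; 0 0 0.2611 -0.0875 0.3013 0 -0.8; 0 0 0.2611 -0.0875 0.305 0 -0.8; 0 0 0.2611 -0.0875 0.305 0 -0.8"
}}

```text
time: 14.48
eef_pos: [0.5351, 0.0378, 0.2096]
tcp_rot: [0.999, -0.034, -0.001, -0.0]
contact_force: [0.1, 0.1, -0.3]
opening: 0.154
finger_force: 49.5
```

Run:
```python
from h import *
p=shot('wrist','w6')
s=ctrl.get_state();r=R.from_quat(s['tcp_rot']).as_matrix();print(s['eef_pos'],s['contact_force'],s['opening'],np.degrees(np.arctan2(r[1,0],r[0,0])),tool([.5353,.0367,.2]))
im=p['color']
cr=cv2.resize(im[180:480,150:490],None,fx=2.3,fy=2,interpolation=cv2.INTER_CUBIC)
a=cv2.resize(im[150:300,220:420],None,fx=4,fy=4,interpolation=cv2.INTER_NEAREST)
cv2.imwrite('pics/c6.png',a[:,:,::-1])
```

```text
[0.53520372 0.03808254 0.20987446] [-0.14194607 -0.27325704  0.30744902] 0.15119448075541791 -3.9091624196325148 [0.19862029 1.37831299 9.87352117]
```

View pics/w6.png

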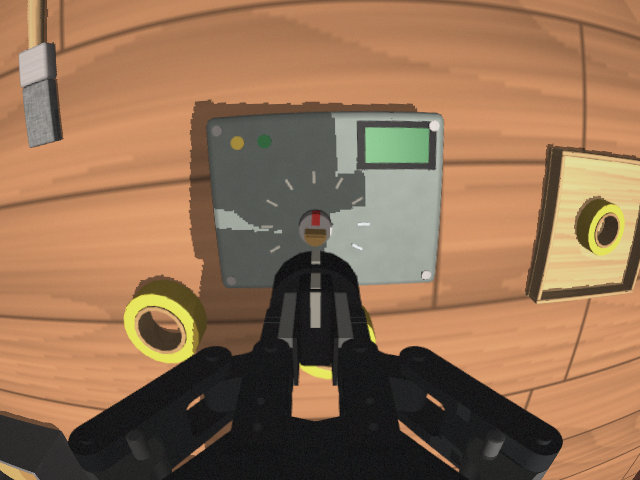

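View pics/c6.png

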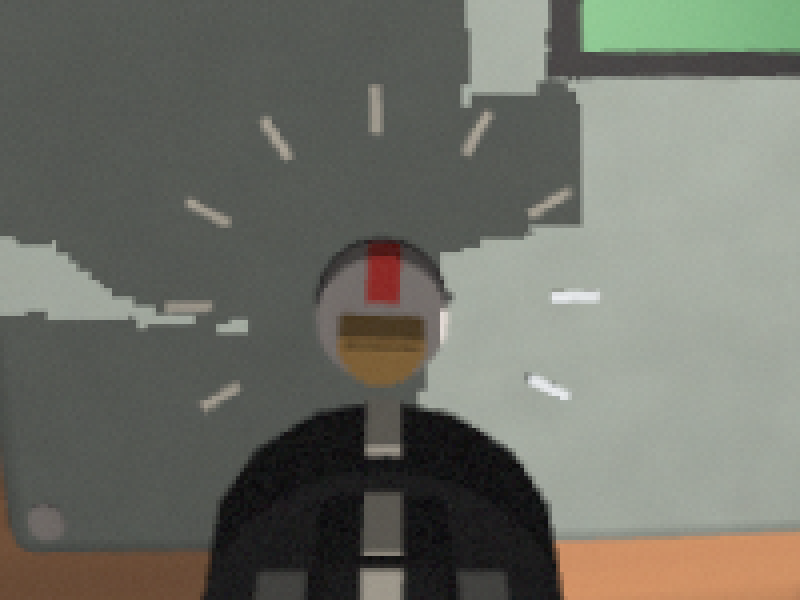

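The tick (384,270) is upright in the image and the knob's pointer (383, 400–600) lines up with it, so the angle is right. Now the lateral offset between the held knob and the seat in the same view.

Run:
```python
from h import *
from scipy.optimize import least_squares
p=shot('wrist')
s=ctrl.get_state();r=R.from_quat(s['tcp_rot']).as_matrix()
f=lambda a,b,z: ray(p,220+a/4-.4,150+b/4-.4,z,True)
t=lambda a,b,z: tool(f(a,b,z))[:2].round(2)
P=np.array([f(*q,.072)[:2] for q in [(317,312),(443,312),(383,254),(329,280),(433,280),(325,345),(436,345)]])
c=least_squares(lambda c:np.hypot(*(P-c).T)-.012,P.mean(0));print('seat',c.x,(c.fun*1000).round(2),tool([*c.x,.2]).round(2))
M=np.array([f(*q,.0602)[:2] for q in [(276,138),(376,109),(478,133),(549,203),(575,296),(548,387),(220,397),(188,307),(207,212)]])
g=least_squares(lambda c:np.hypot(*(M-c[:2]).T)-c[2],[.537,.037,.037]);print('dial',g.x,tool([*g.x[:2],.2]).round(2))
print('tick',t(383,243,.072),t(384,303,.072),'flat',t(338,316,.088),t(424,316,.088))
zb=s['eef_pos'][2]-.0462
print('knob: skirt bottom front',t(383,403,zb),'skirt top front',t(383,455,zb+.021),'skirt sides',t(209,570,zb),t(556,570,zb))
```

```text
seat [0.53545674 0.03895827] [-0.36 -0.51 -0.06 -0.3  -0.13 -0.43 -0.4 ] [ 0.17 -0.79 10.05]
dial [0.53485318 0.03891786 0.0371086 ] [-0.43 -0.71 10.05]
tick [14.23 -0.25] [ 2.89 -0.09] flat [ 5.56 -8.01] [5.54 6.75]
knob: skirt bottom front [18.93 -0.37] skirt top front [21.1  -0.39] skirt sides [ -3.86 -22.5 ] [-3.94 21.58]
```

{"api": "send_rows", "payload": {
  "rows": "0 0 0 0.0006 -0.0005 0.0375 -0.8; 0 0 0 0.0006 -0.0005 0.0688 -0.8; 0 0 0 0.0006 -0.0005 0.0838 -0.8; 0 0 0 0.0006 -0.0005 0.09 -0.8; 0 0 0 0.0006 -0.0005 0.095 -0.8; 0 0 0 0.0006 -0.0005 0.0988 -0.8; 0 0 0 0.0006 -0.0005 0.0988 -0.8",
  "grip_force": 60
}}

```text
time: 15.45
eef_pos: [0.5361, 0.0373, 0.1317]
tcp_rot: [0.999, -0.035, 0.0, 0.0]
contact_force: [0.4, -1.1, -0.6]
opening: 0.144
finger_force: 63.1
```

In the tool's units: 6 mm / 800 = 0.0075, 4 mm / 800 = 0.005.

{"api": "send_rows", "payload": {
  "rows": "0 0 0 0 0 0.0025 -0.8; 0 0 0 0 0 0.005 -0.8; 0 0 0 0 0 0.0075 -0.8; 0 0 0 0 0 0.0075 -0.8"
}}

```text
time: 15.95
eef_pos: [0.5359, 0.0373, 0.1252]
tcp_rot: [0.999, -0.035, -0.0, -0.0]
contact_force: [1.0, -0.4, -0.9]
opening: 0.142
finger_force: 63.1
```

Sliding on freely (10 mm in, no force). Continuing.

In the tool's units: 8 mm / 800 = 0.01, 6 mm / 800 = 0.0075.

{"api": "send_rows", "payload": {
  "rows": "0 0 0 0 0 0.0025 -0.8; 0 0 0 0 0 0.005 -0.8; 0 0 0 0 0 0.0075 -0.8; 0 0 0 0 0 0.01 -0.8; 0 0 0 0 0 0.01 -0.8; 0 0 0 0 0 0.01 -0.8"
}}

```text
time: 16.7
eef_pos: [0.5361, 0.0374, 0.1178]
tcp_rot: [0.999, -0.035, 0.0, -0.0]
contact_force: [-2.5, 0.3, 3.1]
opening: 0.142
finger_force: 63.8
```

In the tool's units: 7 mm / 800 = 0.0088, 6 mm / 800 = 0.0075.

{"api": "send_rows", "payload": {
  "rows": "0 0 0 0 0 0.0025 -0.8; 0 0 0 0 0 0.005 -0.8; 0 0 0 0 0 0.0075 -0.8; 0 0 0 0 0 0.0088 -0.8; 0 0 0 0 0 0.0088 -0.8; 0 0 0 0 0 0.0088 -0.8"
}}

```text
time: 17.45
eef_pos: [0.5362, 0.0374, 0.1116]
tcp_rot: [0.999, -0.035, -0.0, -0.0]
contact_force: [-4.6, 0.6, 10.0]
opening: 0.143
finger_force: 64.6
```

In the tool's units: 2.5 mm / 800 = 0.0031, 2 mm / 800 = 0.0025.

{"api": "send_rows", "payload": {
  "rows": "0 0 0 0 0 0.0013 -0.8; 0 0 0 0 0 0.0025 -0.8; 0 0 0 0 0 0.0031 -0.8; 0 0 0 0 0 0.0031 -0.8; 0 0 0 0 0 0.0031 -0.8; 0 0 0 0 0 0.0031 -0.8"
}}

```text
time: 18.2
eef_pos: [0.5364, 0.0374, 0.1106]
tcp_rot: [0.999, -0.035, -0.0, 0.0]
contact_force: [-7.7, -0.2, 16.8]
opening: 0.143
finger_force: 65.5
```

Run:
```python
from h import *
s=ctrl.get_state();print(s['eef_pos'],s['contact_force'],s['opening'],s['wrist_torque'])
q=shot('scene')
for t in('knob','tape_roll'):print(t,[(np.round(w(q,d['position']),3).tolist(),round(d['p'],2)) for d in ctrl.look_for(q,t)])
```

```text
[0.53636902 0.03738505 0.11055463] [-7.66790359 -0.2478108  16.75211634] 0.1432969635044489 [2.09633388e-01 1.35508666e+00 9.04966357e-04]
knob [([0.549, 0.023, 0.082], 0.96)]
tape_roll [([0.505, -0.276, 0.024], 0.98), ([0.405, 0.023, 0.029], 0.58)]
```

The stop is reached: 17 N, and the knob underside works out at 63.8 mm against 64 mm for the seat at full travel, so the knob is home and the spindle is fully in.

```bash
python3 -c "
from plant import ctrl
print(ctrl.sign_off())"
```

```text
the job is handed in; nothing more can be done
None
```

The job is handed in, with no verdict returned: the roll lies flat in the tray, and the knob is home on the spindle, lined up with the red tick and still gripped and pressed to the stop at about 17 N.

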